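Hang a coated test strip on the exposure arm and hold it out at the lamp

TASK

Take the folded metal test strip off the drying rail and hang it over the cross bar of the lamp stand's telescoping arm, dark coated face towards the lamp, and let go of it there. Then squeeze the lock button on the arm's grip head to free the arm, draw it out until its pointer stands at the marker clipped on the scale, and hold it there: the arm springs back when let go, so finish while still squeezing the head and its button, with the strip hanging freely on the bar. Do not shift the marker, drop the strip or disturb the timer and the tape roll.

Things in the scene. Friction and masses are not known exactly. Their poses are not given: they have to be found in the camera images.
- strip_center (a point): Centre (half-way up, between the legs) of the test strip: 3 mm aluminium sheet folded to an upside-down U, 50 mm long along its x (along the bar), 26 mm across outside, 20 mm inside (y), 70 mm high; legs flare out 4 mm in the last 12 mm. The fold's top is 35 mm above this point, its underside, which rests on a bar, 32 mm above. About 0.1 kg. Pinch across both legs close under the fold.
- strip_coat (a point): Middle of the dark coated rectangle (38 x 34 mm) on the outside of the strip's +y leg; axes as strip_center.
- drying_rail: Fixed drying rail: a 12 x 12 mm square steel bar along its x, 110 mm free between two posts that rise 6 mm above the bar, bar top 166 mm above the bench. Origin on the bench under the middle of the bar. The strip hangs on it at the start.
- stand: Fixed lamp stand. +y is the way the arm extends, +x its robot side, origin on the bench under the arm's axis. The arm (16 mm square tube, axis at x = 0, z = 170 mm) comes out of a collar that ends at y = 8 mm. Lamp guard at y = 250 mm facing -y, housing centred at x = 71 mm, top at z = 192 mm. Scale bar at x = 10 to 32 mm, top at z = 134 mm, a mark every 10 mm, a long one every 50.
- bar (a point): Middle of the cross bar's top face, where the strip is to hang; moves with the arm, axes parallel to the stand's. The bar is 12 x 12 mm square steel along x, level, free over 68 mm between two 22 mm square shoulders, 50 mm ahead (+y) of the grip head's middle, on the robot's side of the arm.
- head (a point): Grip point in the arm's grip head, a black block 24 mm wide (x), 42 mm long (y), 155 to 203 mm above the bench. The point is level with the button's axis, 17 mm below the top, about midway between the button's cap and the plain ribbed -x face. Moves with the arm; axes parallel to the stand's.
- lock_button (a joint): Lock button, m: 0 out, 0.006 fully in. Round 18 mm cap standing 12 mm out of the head's +x face, pressed along -x; cap to opposite face is 36 mm when out, 30 mm when in. Takes 4 N to start, 8.5 N fully in; a firm squeeze of the head (20 N or more), one finger on the cap and one on the -x face, does it. The arm is locked at home unless the button is at least 4 mm in.
- boom (a joint): Extension of the telescoping arm in m: 0 home (start), grows as the arm goes along the stand's +y, at most 0.11. A spring draws it home with 3 N at 0 and 4.5 N at 0.1, and it has some damping (12 N per m/s).
- pointer (a point): Tip of the small steel pointer at the leading end of the grip head, above the scale; moves with the arm.
- set_marker (a joint): Position of the marker clip on the scale in m: the arm's extension (joint boom) at which the pointer stands exactly over the marker's line. Not to be moved.
- marker (a point): Middle of the white line on top of the marker, a small black clip (10 mm along the scale) round the scale bar; axes parallel to the stand's.
- timer: Grey timer, 55 x 100 x 30 mm, lying on the bench; bystander. Origin under its middle.
- tape_heat: Orange tape roll, 68 mm across, 12 mm high, lying flat on the bench; bystander. Origin under its middle.

How it is judged:
On the way, in this order (a step that is already met when the one before it is completed fails the run):
1. the strip hangs on the arm's cross bar, coated face to the lamp, let go, the arm still home (distance between strip_center and bar below 0.045 m and z of strip_center in the frame of bar below -0.027 m and y of strip_coat in the frame of bar above 0.003 m and angle between strip_center's own z axis and vertical below 0.2 rad and contact force between strip and the fingers below 0.05 N and contact force between strip and stand above 0.3 N and value of joint boom below 0.005 m), for 0.2 s.
2. the head is gripped with the lock button in and the arm leaves its home (contact force between stand and the fingers above 2 N and value of joint lock_button above 0.003 m and value of joint boom above 0.01 m), for 0.05 s.
At the end, for the whole second after the job is handed in: The arm is held still by the gripper on its head, button squeezed in, with the pointer within 4 mm of the marker's line; the strip hangs upright (within 0.2 rad) over the cross bar, coated face towards the lamp, carried by the bar alone (y of pointer in the frame of marker between -0.004 and 0.004 m and velocity of joint boom between -0.01 and 0.01 m/s and value of joint lock_button above 0.003 m and contact force between stand and the fingers above 2 N and distance between strip_center and bar below 0.045 m and z of strip_center in the frame of bar below -0.027 m and y of strip_coat in the frame of bar above 0.003 m and angle between strip_center's own z axis and vertical below 0.2 rad and contact force between strip and stand above 0.3 N and contact force between strip and the arm below 0.05 N and contact force between strip and the fingers below 0.05 N); the arm keeps its last pose, push and grip.
It fails at once if the marker is shifted along the scale (distance of marker from where it was at the start of the episode above 0.004 m).
It fails at once if the strip is dropped (height (world z) of strip_center below 0.09 m).
It fails at once if the timer or the tape roll is disturbed (distance of any of timer, tape_heat from where it was at the start of the episode above 0.02 m).
It also fails if it takes over 45 s, if anything falls off the work surface, if the arm or the gripper's body presses on something with over 40 N, if the wrist force passes 120 N, or if a joint passes its speed limit or range.

ROBOT

A 6-joint arm with a two-finger parallel gripper is mounted at the origin on the work surface; the furniture and walls round the work are solid. World frame = base frame: x ahead of the robot, y to its left, z up, the work surface at z = 0. Lengths are in m, angles in rad, forces in N, time in s.
With the tool pointing down it reaches from about 0.4 to 0.925 m from the base axis. Payload 12.5 kg.
Tool frame: the origin (TCP) lies at the very end of the fingers, on their centre line; the grasp point (between the pads) lies 19 mm behind it; z points along the fingers, y is the line along which they close (so a half turn about z gives the same grasp; the last joint's range is limited). The gripper opens to 95 mm and grips with 3 to 60 N. Pads are 20 mm wide; open, the fingers measure 119 mm over their backs; the gripper's body (75 mm by 180 mm) begins 59 mm behind the grasp point.
Start: joints at [-1.293, 0.491, 1.559, -0, 1.092, -0.106], TCP at [0.234, -0.58, 0.215] pointing down, gripper open.
Joint ranges: [-3.1, 3.1], [-0.84, 2.19], [0.05, 2.79], [-1.13, 4.28], [0.06, 2.93], [-2.69, 2.69]. Speed limits (rad/s): [2.22, 2.22, 2.79, 3.14, 3.14, 3.14].

INTERFACE

Orientations are given as [roll, pitch, yaw] about the fixed x, y, z axes, in that order (R = Rz(yaw) Ry(pitch) Rx(roll)).
In Python, from station import monitor, cams, workorder gives the robot as it stands. The module is installed in compiled form; this text tells all that it offers.
- The arm moves only by the tool jog_arm, never from a script. Its argument "commands" is a list that holds one entry, the list of rows, each a list of 7 numbers: the closure in counts, from 0 (fully open) to 255 (shut), then the shift along the world's x, y, z in cm, then the turn, a rotation vector about the world's x, y, z in units of 5 degrees (1.0 is 5 degrees). In form: [[[hand, x, y, z, rx, ry, rz], ...]]. A call has 1 to 8 rows; each row is the pose to reach, as a shift and turn from the pose commanded when the call began; what a row does not reach only later rows make up. A row lasts 1/10 s, in which the tool goes at most 50 mm and 8.59 degrees, less where a joint would pass 70% of its speed; a pose out of reach is approached as far as the arm can. A call with a gripper value outside its range is refused whole. The fingers move at their own pace and stop on an object; "squeeze" is the grip in N (left out, the last holds). Time passes only in rows, so rows that repeat a pose let the fingers close. It gives the time, the measured TCP pose, the force, the opening and the grip force at its end, in the units of the state.
- monitor.get_obs(): the state, without advancing time (a new reading comes with each control period).
- cams.camera(name): name is "scene" or "top" or "wrist"; returns the picture (384x512x3 uint8, red, green, blue); there is no depth.
- cams.camera_info(name): a dict with "fx", "fy", "cx", "cy" (pixels), "rvec" (rotation vector, rad) and "tvec" (3), from world to camera coordinates, as OpenCV has them. Camera axes: x right, y down, z forward; pixel columns grow to the right and rows downward; lengths in m; the calibration is good to about 2 mm. The wrist camera is an equidistant fisheye: a pixel r from the principal point sees the ray r / f radians off the axis. A picture is of the moment at which its call begins: read the wrist's pose just before it. camera_info takes no time and is no camera call; for the wrist camera it gives the pose at the moment of the call.
- workorder.sign_off(): hands the job in; it is judged then, once.
The state is a dict: "t": time; "joint_pos": joint angles; "dq": joint speeds; "tau": joint torques, N m; "ee_pos": TCP position; "tool_rot": TCP orientation; "contact_force": force on the tool from outside, world axes, zero at the start; "moment": the same for the moment, N m; "grip_width": finger opening in m; "grasp_force": force on a finger pad.
Only numpy, scipy, OpenCV 4.12 (cv2) and the standard library are available. Lean on these libraries where they do the work, as an engineer would, in place of code of your own. Each camera call takes 0.05 s, during which the arm holds its last target. There are 200 camera calls.

## Working session

There is one attempt and no reset: what is moved stays moved. The work goes in short steps, Python scripts to look and compute and a tool call to move; the robot and the scene stay as the last step left them, time stands still between calls to the robot, and variables do not carry over. Pictures are saved under pics/ and viewed, at most 10 in all, crops included, and the job is handed in when it is done.

Besides the shell and the picture viewer there is one more tool, called after ">>>" by a JSON object that holds its "name" and its "arguments", one argument or row to a line. jog_arm: Moves the arm, as the interface text tells. Its arguments: {"type":"object","properties":{"commands":{"type":"array"},"squeeze":{"type":"number"}},"required":["commands"]}

```bash
mkdir -p pics; cat > h.py <<'E'
import numpy as np,cv2
from station import monitor,cams,workorder
def snap(n,f,crop=None,s=1):
    im=cams.camera(n)
    cv2.imwrite('pics/raw_'+f,im[:,:,::-1])
    if crop: im=im[crop[1]:crop[3],crop[0]:crop[2]]
    im=cv2.resize(im,None,fx=s,fy=s,interpolation=cv2.INTER_CUBIC)
    cv2.imwrite('pics/'+f,im[:,:,::-1])
def ray(ci,u,v):
    R=cv2.Rodrigues(np.array(ci['rvec'],float))[0];t=np.array(ci['tvec'],float).ravel()
    if ci.get('fish'):
        a=np.array([(u-ci['cx'])/ci['fx'],(v-ci['cy'])/ci['fy']]);r=np.hypot(*a)
        d=np.array([*(a/max(r,1e-9)*np.sin(r)),np.cos(r)])
    else: d=np.array([(u-ci['cx'])/ci['fx'],(v-ci['cy'])/ci['fy'],1])
    return -R.T@t,R.T@d
def atz(ci,u,v,z):
    o,d=ray(ci,u,v);return o+d*(z-o[2])/d[2]
def proj(ci,P):
    R=cv2.Rodrigues(np.array(ci['rvec'],float))[0];p=R@np.array(P,float)+np.array(ci['tvec'],float).ravel()
    if ci.get('fish'):
        r=np.hypot(p[0],p[1]);th=np.arctan2(r,p[2]);q=p[:2]/r*th
    else: q=p[:2]/p[2]
    return np.array([ci['fx']*q[0]+ci['cx'],ci['fy']*q[1]+ci['cy']])
def info(n):
    c=dict(cams.camera_info(n)); c['fish']=(n=='wrist'); return c
E
python3 - <<'E'
from h import *
for n in('scene','top'):
    snap(n,n+'0.png',None,1.5); c=info(n); print(n,c, ray(c,c['cx'],c['cy']))
print(monitor.get_obs())
E
```

```text
scene {'fx': 441.7615416430345, 'fy': 441.7615416430345, 'cx': 255.21913794443316, 'cy': 192.41475608451162, 'rvec': array([ 2.03920315,  0.19549845, -0.13065229]), 'tvec': array([-0.40753544,  0.05103011,  1.49360107]), 'fish': False} (array([ 0.65978033, -1.19914132,  0.72545392]), array([-0.17692715,  0.87140313, -0.45755148]))
top {'fx': 413.66329295025423, 'fy': 413.66329295025423, 'cx': 258.11906563571733, 'cy': 191.50506016440588, 'rvec': array([ 2.16958422, -2.13734858,  0.14293458]), 'tvec': array([-0.09443821,  0.42737766,  1.38882445]), 'fish': False} (array([ 0.24244283, -0.08842471,  1.43311065]), array([ 1.31464444e-01,  2.78184161e-04, -9.91320847e-01]))
{'t': 0.1, 'joint_pos': array([-1.29263430e+00,  4.91472168e-01,  1.55939223e+00, -1.39235127e-05,
        1.09169418e+00, -1.05604169e-01]), 'dq': array([-1.61965846e-04, -3.08207974e-03, -3.40581635e-03,  1.52607900e-03,
       -2.80152444e-05, -8.38867682e-04]), 'tau': array([ 2.99141131e-03, -6.13620615e+01, -2.58606756e+01,  6.94080396e-02,
        4.69982601e-02, -5.24400969e-05]), 'ee_pos': array([ 0.23396551, -0.57932316,  0.21413575]), 'tool_rot': array([-3.14063081e+00, -8.95348533e-05,  3.83772573e-01]), 'contact_force': array([-0.4845263 ,  0.79884481, -1.07353719]), 'moment': array([-0.03168367, -0.00218666, -0.0068593 ]), 'grasp_force': 0.0, 'grip_width': 0.09491053065412845}
```

View pics/scene0.png

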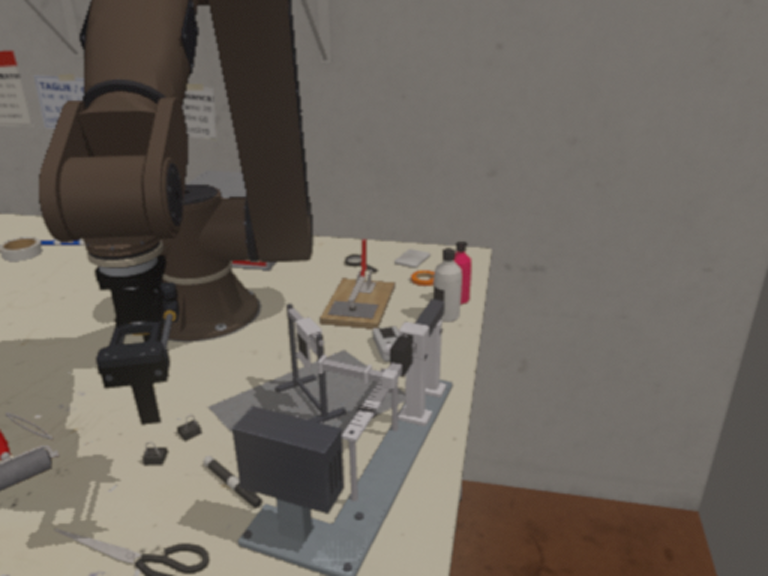

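View pics/top0.png

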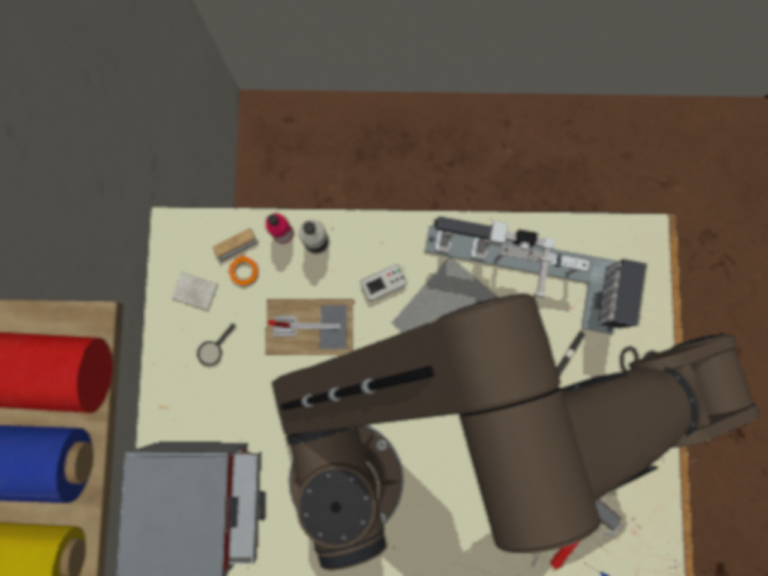

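The scene view shows the stand at the right (head near (402,350), cross bar (350,370), lamp (290,455)), with the strip on the rail near (308,340). In the top view the stand runs from (440,235) to (620,290) and the rail is hidden by the arm. I'll zoom in on both.

```bash
python3 - <<'E'
from h import *
a=cv2.imread('pics/raw_scene0.png')[190:320,170:310]; b=cv2.imread('pics/raw_top0.png')[130:230,275:435]
a=cv2.resize(a,None,fx=4,fy=4,interpolation=3); 
cv2.imwrite('pics/ca.png',a)
cv2.imwrite('pics/cb.png',cv2.resize(b,None,fx=5,fy=5,interpolation=3))
E
```

```text
(no output)
```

View pics/ca.png

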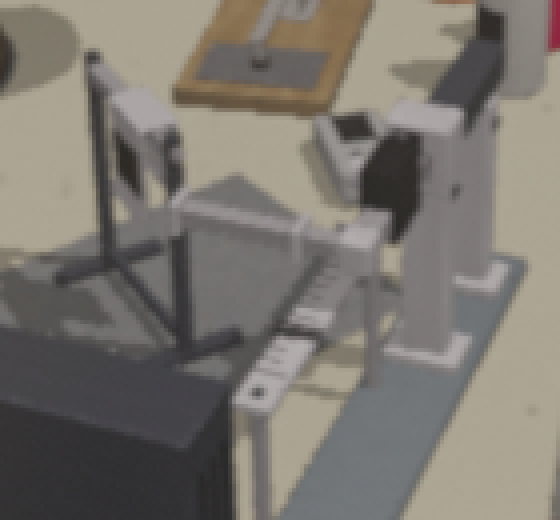

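View pics/cb.png

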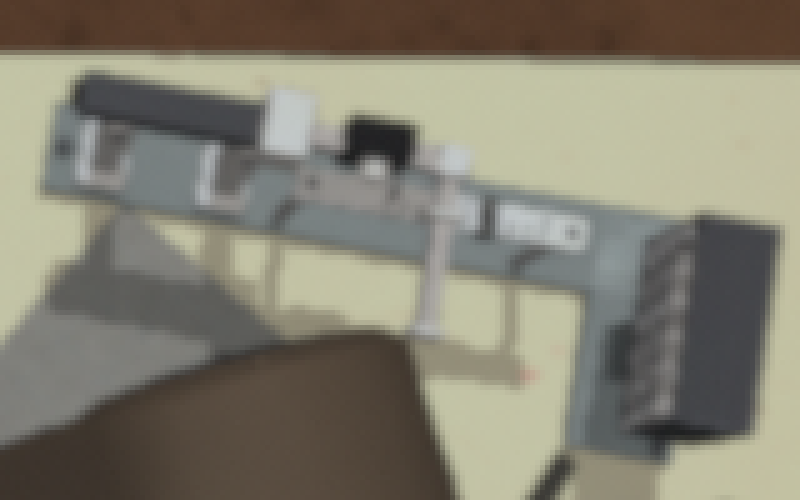

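The crops show:
- **Strip:** it sits on the rail's left part with the fold's top at crop (110–178, 88–135). The dark coat at (128,165) faces image-left, towards the robot.
- **Rail:** its post tops are at (93,58) and (178,200).
- **Top crop:** head at (380,140), bar from (450,175) to (427,330), marker at (485,215).

```bash
python3 - <<'E'
from h import *
s=info('scene');t=info('top')
S=lambda x,y,z:atz(s,170+x/4,190+y/4,z).round(4)
T=lambda x,y,z:atz(t,275+x/5,130+y/5,z).round(4)
print('rail far post top',S(93,56,.172),'near',S(178,200,.172))
for p in[(110,97),(147,88),(135,137),(178,125)]: print('strip top',p,S(*p,.169))
for p in[(345,120),(413,123),(410,168),(340,165)]: print('head top',p,T(*p,.203))
print('bar T',T(449,180,.176),T(428,325,.176),'S',S(185,205,.176),S(345,235,.176))
print('marker T',T(485,215,.14),'S',S(300,325,.14))
print('scale end T',T(585,230,.134),T(470,215,.134))
print('lamp housing top',[T(*p,.192) for p in[(700,212),(780,230),(755,440),(672,432)]])
E
```

```text
rail far post top [ 0.2994 -0.239   0.172 ] near [ 0.4009 -0.3929  0.172 ]
strip top (110, 97) [ 0.3251 -0.2832  0.169 ]
strip top (147, 88) [ 0.3447 -0.2681  0.169 ]
strip top (135, 137) [ 0.3549 -0.3268  0.169 ]
strip top (178, 125) [ 0.3766 -0.3085  0.169 ]
head top (345, 120) [ 0.5244 -0.3472  0.203 ]
head top (413, 123) [ 0.5232 -0.3885  0.203 ]
head top (410, 168) [ 0.4953 -0.3862  0.203 ]
head top (340, 165) [ 0.4965 -0.3438  0.203 ]
bar T [ 0.4937 -0.4167  0.176 ] [ 0.4031 -0.4021  0.176 ] S [ 0.408  -0.4029  0.176 ] [ 0.5018 -0.4154  0.176 ]
marker T [ 0.4786 -0.4486  0.14  ] S [ 0.484  -0.4516  0.14  ]
scale end T [ 0.471  -0.5138  0.134 ] [ 0.4796 -0.4407  0.134 ]
lamp housing top [array([ 0.473 , -0.5652,  0.192 ]), array([ 0.4626, -0.6135,  0.192 ]), array([ 0.3344, -0.5934,  0.192 ]), array([ 0.3384, -0.5437,  0.192 ])]
```

>>> {"name": "jog_arm", "arguments": {
  "commands": [
    [[0,0,0,5,0,0,-3],[0,4,10,5,0,0,-6],[0,11.6,28.2,5,0,0,-15.7],[0,11.6,28.2,5,0,0,-15.7],[0,11.6,28.2,5,0,0,-15.7],[0,11.6,28.2,5,0,0,-15.7],[0,11.6,28.2,5,0,0,-15.7],[0,11.6,28.2,5,0,0,-15.7]]
  ]
}}

```text
t: 0.9
ee_pos: [0.3507, -0.2942, 0.2647]
tool_rot: [-3.141, 0.001, -0.792]
contact_force: [0.5, 0.4, 0.2]
grip_width: 0.0951
grasp_force: 0.0
```

```bash
python3 - <<'E'
from h import *
print(monitor.get_obs())
E
```

```text
{'t': 0.9, 'joint_pos': array([-8.42699672e-01,  1.95059525e-01,  1.87845027e+00,  3.47863454e-04,
        1.06872613e+00,  1.51989522e+00]), 'dq': array([ 0.22635695, -0.04839423,  0.06136419, -0.00994356, -0.02839012,
        1.72103971]), 'tau': array([ 8.84761428e-02, -4.08813143e+01, -2.48711121e+01,  2.06275969e-01,
       -1.89508509e-02, -2.38291025e+00]), 'ee_pos': array([ 0.35066554, -0.29418991,  0.26471659]), 'tool_rot': array([-3.14125549e+00,  6.26960443e-04, -7.91965965e-01]), 'contact_force': array([0.47469881, 0.42534967, 0.21757523]), 'moment': array([ 0.1463424 ,  0.02463601, -0.00121403]), 'grasp_force': 0.0, 'grip_width': 0.09513293366048393}
```

>>> {"name": "jog_arm", "arguments": {
  "commands": [
    [[0,0,0,0,0,0,0],[0,0,0,0,0,0,0]]
  ]
}}

```text
t: 1.1
ee_pos: [0.3501, -0.2979, 0.2647]
tool_rot: [3.141, -0.0, -0.784]
contact_force: [0.5, -0.2, 0.8]
grip_width: 0.0954
grasp_force: 0.0
```

```bash
python3 - <<'E'
from h import *
print(monitor.get_obs()['tool_rot'],monitor.get_obs()['ee_pos'])
c=info('wrist');snap('wrist','w1.png',None,1.5);snap('scene','s1.png');snap('top','t1.png');print(c,ray(c,c['cx'],c['cy']))
import json;json.dump({k:np.array(v).tolist() for k,v in c.items()},open('w1.json','w'))
E
```

```text
[ 3.14132547e+00 -1.63661255e-04 -7.83723706e-01] [ 0.35008862 -0.29785223  0.26467732]
{'fx': 297.3186396354542, 'fy': 297.3186396354542, 'cx': 257.9148566853723, 'cy': 195.09979544578573, 'rvec': array([-1.1588992 ,  2.78866469,  0.36087309]), 'tvec': array([0.0350604 , 0.40017995, 0.55542294]), 'fish': True} (array([ 0.39996368, -0.34754539,  0.43486679]), array([-0.18194088,  0.1789201 , -0.96689457]))
```

View pics/w1.png

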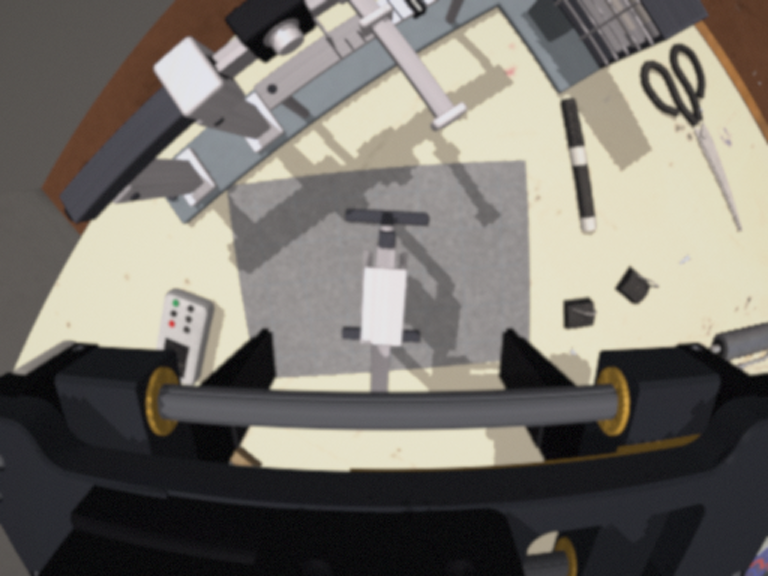

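The wrist view shows the strip's fold top at (364,267), (407,267), (403,346) and (362,343). The bar's near shoulder is at (448,116) and the bar's far end at (375,15).

```bash
python3 - <<'E'
from h import *
import json
c=json.load(open('w1.json'))
W=lambda x,y,z:atz(c,x/1.5,y/1.5,z)
P=[W(*p,.169) for p in[(364,267),(407,267),(403,346),(362,343)]]
for p in P:print(p.round(4))
m=np.mean(P,0);print(m.round(4))
d=P[0]+P[1]-P[2]-P[3];print('len',np.linalg.norm(d)/2,'ang',np.degrees(np.arctan2(d[1],d[0])))
print('rail post bottom/top',W(386,222,.172).round(4),W(380,350,.172).round(4))
print('bar shoulder end corners z.181',W(432,125,.181).round(4),W(465,106,.181).round(4),'far',W(383,15,.176).round(4))
E
```

```text
[ 0.3712 -0.2999  0.169 ]
[ 0.3527 -0.3184  0.169 ]
[ 0.3176 -0.2808  0.169 ]
[ 0.3376 -0.2636  0.169 ]
[ 0.3448 -0.2907  0.169 ]
len 0.050473867846196 ang -47.06772343507926
rail post bottom/top [ 0.3814 -0.3289  0.172 ] [ 0.3269 -0.2693  0.172 ]
bar shoulder end corners z.181 [ 0.4034 -0.3872  0.181 ] [ 0.3984 -0.4089  0.181 ] far [ 0.4713 -0.4159  0.176 ]
```

>>> {"name": "jog_arm", "arguments": {
  "commands": [
    [[0,-0.5,0.7,-4,0,0,-0.4],[0,-0.5,0.7,-8,0,0,-0.4],[0,-0.5,0.7,-11,0,0,-0.4],[0,-0.5,0.7,-12.7,0,0,-0.4],[0,-0.5,0.7,-12.7,0,0,-0.4],[120,-0.5,0.7,-12.7,0,0,-0.4],[255,-0.5,0.7,-12.7,0,0,-0.4],[255,-0.5,0.7,-12.7,0,0,-0.4]]
  ],
  "squeeze": 15
}}

```text
t: 2.05
ee_pos: [0.3453, -0.291, 0.1386]
tool_rot: [3.141, -0.002, -0.823]
contact_force: [0.6, -0.1, 0.3]
grip_width: 0.0766
grasp_force: 0.0
```

>>> {"name": "jog_arm", "arguments": {
  "commands": [
    [[255,0,0,0,0,0,0],[255,0,0,0,0,0,0],[255,0,0,0,0,0,0]]
  ],
  "squeeze": 15
}}

```text
t: 2.35
ee_pos: [0.3451, -0.2905, 0.1379]
tool_rot: [3.141, -0.0, -0.823]
contact_force: [-1.1, -0.3, -0.1]
grip_width: 0.0523
grasp_force: 0.0
```

>>> {"name": "jog_arm", "arguments": {
  "commands": [
    [[255,0,0,0,0,0,0],[255,0,0,0,0,0,0],[255,0,0,0,0,0,0],[255,0,0,0,0,0,0],[255,0,0,0,0,0,0],[255,0,0,0,0,0,0]]
  ],
  "squeeze": 15
}}

```text
t: 2.95
ee_pos: [0.3451, -0.2905, 0.1377]
tool_rot: [3.142, -0.0, -0.824]
contact_force: [0.9, -0.4, -0.1]
grip_width: 0.0262
grasp_force: 15.0
```

>>> {"name": "jog_arm", "arguments": {
  "commands": [
    [[255,0,0,2,0,0,0],[255,0,0,5,0,0,0],[255,0,0,8,0,0,0],[255,0,0,11.5,0,0,1.5],[255,1.5,-2,11.5,0,0,3],[255,3,-4.5,11.5,0,0,4.5],[255,4.5,-7,11.5,0,0,6],[255,5.5,-9,11.5,0,0,7.3]]
  ]
}}

```text
t: 3.75
ee_pos: [0.4008, -0.3817, 0.2525]
tool_rot: [3.141, -0.0, -0.181]
contact_force: [0.5, 0.6, -0.4]
grip_width: 0.0259
grasp_force: 15.0
```

>>> {"name": "jog_arm", "arguments": {
  "commands": [
    [[255,0,0,0,0,0,0],[255,0,0,0,0,0,0],[255,0,0,0,0,0,0]]
  ]
}}

```text
t: 4.05
ee_pos: [0.3996, -0.3798, 0.2526]
tool_rot: [-3.141, 0.001, -0.188]
contact_force: [-0.1, 0.6, -1.8]
grip_width: 0.0263
grasp_force: 15.0
```

```bash
python3 - <<'E'
from h import *
print(monitor.get_obs()['tool_rot'],monitor.get_obs()['ee_pos'])
c=info('wrist');snap('wrist','w2.png',(70,0,440,270),2.1);snap('top','t2.png');snap('scene','s2.png')
import json;json.dump({k:np.array(v).tolist() for k,v in c.items()},open('w2.json','w'))
E
```

```text
[-3.14125114e+00  5.39934725e-04 -1.88075606e-01] [ 0.39962845 -0.37979009  0.25257721]
```

View pics/w2.png

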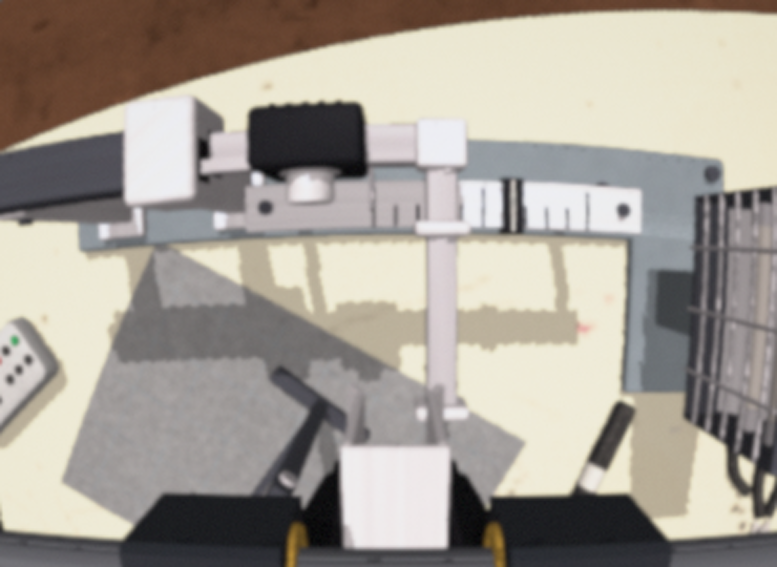

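The wrist view shows the bar between shoulders at (441,228) and (441,413), the head at (305,140) with its button at (310,183), the scale, and the marker line at (512,205).

```bash
python3 - <<'E'
from h import *
import json
c=json.load(open('w2.json'))
W=lambda x,y,z:atz(c,70+x/2.1,y/2.1,z).round(4)
for z in(.170,.176,.182):
    a=W(443,236,z);b=W(440.5,407,z);print('bar free ends',a,b,np.linalg.norm(a-b),'mid',(a+b)/2,np.degrees(np.arctan2(*(a-b)[1::-1])))
    print('  width',np.linalg.norm(W(428,320,z)-W(456,320,z)))
print('scale edge ang',[W(*p,.134) for p in[(245,190),(640,190),(247,230),(640,232)]])
print('scale dir',np.degrees(np.arctan2(*(W(640,232,.134)-W(247,230,.134))[1::-1])))
print('marker',W(512,205,.138)); print('long? marks',[W(x,210,.134) for x in(373,396,417,462,485,548,571,586)])
print('head top corners .203',[W(*p,.203) for p in[(250,107),(362,103),(365,150),(248,150)]])
print('cap',W(308,175,.186),'strip top',[W(*p,.2835) for p in[(340,447),(449,445),(449,549),(344,549)]])
E
```

```text
bar free ends [ 0.4704 -0.4126  0.17  ] [ 0.4008 -0.3993  0.17  ] 0.07085936776460823 mid [ 0.4356  -0.40595  0.17   ] -10.818339454236881
  width 0.011475626344561743
bar free ends [ 0.4703 -0.4121  0.176 ] [ 0.4025 -0.3991  0.176 ] 0.06903506355468934 mid [ 0.4364 -0.4056  0.176 ] -10.854180203911184
  width 0.011180339887498959
bar free ends [ 0.4703 -0.4116  0.182 ] [ 0.4041 -0.3989  0.182 ] 0.06740719546161225 mid [ 0.4372  -0.40525  0.182  ] -10.859843959157882
  width 0.010983624174196762
scale edge ang [array([ 0.5103, -0.3299,  0.134 ]), array([ 0.479 , -0.5141,  0.134 ]), array([ 0.4915, -0.3271,  0.134 ]), array([ 0.4587, -0.5107,  0.134 ])]
scale dir -100.12899195244233
marker [ 0.4795 -0.4489  0.138 ]
long? marks [array([ 0.4882, -0.3862,  0.134 ]), array([ 0.4862, -0.3965,  0.134 ]), array([ 0.4845, -0.4059,  0.134 ]), array([ 0.4809, -0.4262,  0.134 ]), array([ 0.4792, -0.4367,  0.134 ]), array([ 0.4749, -0.4662,  0.134 ]), array([ 0.4734, -0.4774,  0.134 ]), array([ 0.4725, -0.4848,  0.134 ])]
head top corners .203 [array([ 0.5301, -0.3522,  0.203 ]), array([ 0.5223, -0.3912,  0.203 ]), array([ 0.5052, -0.389 ,  0.203 ]), array([ 0.5145, -0.3486,  0.203 ])]
cap [ 0.503 -0.366  0.186] strip top [array([ 0.4263, -0.3714,  0.2835]), array([ 0.422 , -0.3967,  0.2835]), array([ 0.3949, -0.3924,  0.2835]), array([ 0.3998, -0.3666,  0.2835])]
```

>>> {"name": "jog_arm", "arguments": {
  "commands": [
    [[255,1.9,-1.3,0,0,0,0],[255,3.7,-2.6,0,0,0,0],[255,3.7,-2.6,0,0,0,0],[255,3.7,-2.6,-2,0,0,0],[255,3.7,-2.6,-4,0,0,0],[255,3.7,-2.6,-6,0,0,0],[255,3.7,-2.6,-8,0,0,0],[255,3.7,-2.6,-9,0,0,0]]
  ]
}}

```text
t: 5.0
ee_pos: [0.4362, -0.4056, 0.1614]
tool_rot: [-3.14, 0.002, -0.187]
contact_force: [0.5, 0.0, -0.7]
grip_width: 0.0261
grasp_force: 15.0
```

>>> {"name": "jog_arm", "arguments": {
  "commands": [
    [[255,0,0,-0.5,0,0,0],[255,0,0,-1,0,0,0],[255,0,0,-1.3,0,0,0],[255,0,0,-1.3,0,0,0]]
  ]
}}

```text
t: 5.4
ee_pos: [0.4371, -0.4066, 0.1498]
tool_rot: [3.141, -0.0, -0.187]
contact_force: [0.1, -0.7, 0.5]
grip_width: 0.026
grasp_force: 15.0
```

```bash
python3 - <<'E'
from h import *
c=info('wrist');w=cams.camera('wrist')[40:270,150:400];s=cams.camera('scene')[200:300,180:300]
w=cv2.resize(w,None,fx=1.6,fy=1.6,interpolation=3);s=cv2.resize(s,(400,368),interpolation=3)
print(w.shape);cv2.imwrite('pics/p3.png',np.hstack([w,s])[:,:,::-1])
o=monitor.get_obs();print(o['ee_pos'],o['tool_rot'],o['contact_force'])
E
```

```text
(368, 400, 3)
[ 0.43717474 -0.40663928  0.15011413] [ 3.14109918e+00 -5.10499776e-04 -1.86582136e-01] [ 0.49684726 -0.42450834 -1.0673731 ]
```

View pics/p3.png

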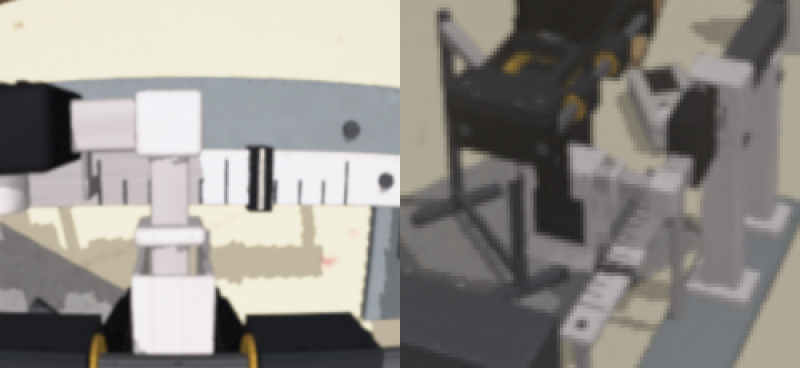

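The strip straddles the bar, its legs either side of it at left-panel (174,260) and between the shoulders. I'll lower it to contact and release.

>>> {"name": "jog_arm", "arguments": {
  "commands": [
    [[255,0,0,-0.2,0,0,0],[255,0,0,-0.3,0,0,0],[255,0,0,-0.3,0,0,0]]
  ]
}}

```text
t: 5.8
ee_pos: [0.4372, -0.4067, 0.1476]
tool_rot: [3.141, -0.001, -0.187]
contact_force: [-1.5, 2.0, 7.2]
grip_width: 0.0259
grasp_force: 15.0
```

>>> {"name": "jog_arm", "arguments": {
  "commands": [
    [[100,0,0,0,0,0,0],[100,0,0,0,0,0,0],[100,0,0,0,0,0,0],[100,0,0,0,0,0,0],[100,0,0,0,0,0,0],[100,0,0,0,0,0,0]]
  ]
}}

```text
t: 6.4
ee_pos: [0.437, -0.4065, 0.1466]
tool_rot: [-3.142, 0.0, -0.187]
contact_force: [-0.2, -0.5, -0.9]
grip_width: 0.0571
grasp_force: 0.0
```

>>> {"name": "jog_arm", "arguments": {
  "commands": [
    [[100,0,0,1.5,0,0,0],[100,0,0,4,0,0,0],[60,0,0,7,0,0,0],[60,0,0,7,0,0,0],[60,0,0,7,0,0,0]]
  ]
}}

```text
t: 6.9
ee_pos: [0.437, -0.4065, 0.2169]
tool_rot: [3.141, -0.001, -0.187]
contact_force: [0.1, -0.1, 0.4]
grip_width: 0.072
grasp_force: 0.0
```

```bash
python3 - <<'E'
from h import *
import json
c=info('wrist');print(monitor.get_obs()['ee_pos'])
snap('wrist','w4.png',(90,20,350,215),3.0)
snap('scene','s4.png');snap('top','t4.png')
json.dump({k:np.array(v).tolist() for k,v in c.items()},open('w4.json','w'))
E
```

```text
[ 0.43703455 -0.40651902  0.2168792 ]
```

View pics/w4.png

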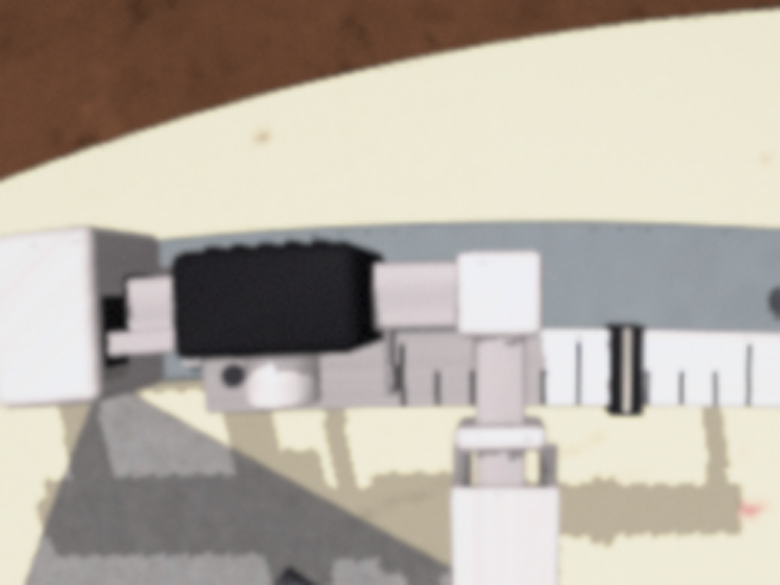

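The strip hangs freely on the bar. The long scale marks are at x = 402, 578 and 750, the marker's line is at 626, and the pointer seems to be at about 390. I'll check that with pixel profiles.

```bash
python3 - <<'E'
from h import *
import json
im=cv2.imread('pics/raw_w4.png').mean(2).astype(int)
print('cols',list(range(210,232)))
for v in range(134,158):print(v,*im[v,210:232])
print([int(x) for x in im[146,290:310]], list(range(290,310)))
c=json.load(open('w4.json'))
yh=np.array([np.cos(np.radians(-100.3)),np.sin(np.radians(-100.3)),0])
W=lambda x,y,z:atz(c,90+x/3,20+y/3,z)
f=lambda x,y,z:round(float(W(x,y,z)@yh),4)
print('marks',[f(x,y,.134) for x,y in((402,375),(436,385),(471,385),(543,385),(578,370),(682,385),(715,385),(750,370))])
for z in (.134,.138,.14,.142,.145):print(z,'marker',f(626,370,z),'ptr',[f(x,370,z) for x in(386,390,394)])
print('head',[f(175,300,.203),f(365,300,.203)],'cap',f(278,380,.186),W(360,300,.203),W(278,362,.186))
print('bar',f(498,460,.176),'cap face', W(280,375,.195))
E
```

```text
cols [210, 211, 212, 213, 214, 215, 216, 217, 218, 219, 220, 221, 222, 223, 224, 225, 226, 227, 228, 229, 230, 231]
134 41 58 76 97 119 137 153 160 155 143 125 132 154 156 163 177 186 188 188 187 189 187
135 93 114 131 147 164 172 176 173 163 145 126 130 146 135 141 170 186 189 189 188 189 189
136 146 162 171 177 183 185 184 176 162 145 124 126 140 123 128 168 186 189 188 189 189 188
137 176 183 185 187 187 187 186 178 164 145 124 126 139 119 125 167 186 188 189 189 188 188
138 185 187 187 186 187 188 185 179 164 146 124 127 139 118 124 165 186 187 188 187 188 188
139 185 186 185 186 185 186 186 179 163 147 126 126 138 118 123 165 183 186 188 187 186 186
140 185 185 185 184 184 185 183 179 163 148 127 122 131 113 123 164 184 185 186 186 185 186
141 183 185 183 185 184 184 183 178 165 152 130 115 116 106 124 164 183 185 186 186 185 186
142 184 184 184 185 185 185 184 179 168 161 137 109 97 96 125 165 184 186 188 187 186 187
143 186 186 186 188 187 188 186 180 171 161 141 109 88 93 126 168 186 189 189 188 188 190
144 188 188 188 188 188 188 188 182 169 159 142 109 88 93 127 168 186 189
[... 1174 characters left out ...]
 229 229 229 229 228 229 228
[239, 232, 200, 125, 58, 40, 64, 120, 172, 177, 125, 61, 41, 70, 109, 144, 184, 224, 236, 238] [290, 291, 292, 293, 294, 295, 296, 297, 298, 299, 300, 301, 302, 303, 304, 305, 306, 307, 308, 309]
marks [0.2929, 0.3026, 0.3126, 0.333, 0.343, 0.3732, 0.383, 0.3935]
0.134 marker 0.3567 ptr [0.2883, 0.2895, 0.2907]
0.138 marker 0.3562 ptr [0.2889, 0.29, 0.2911]
0.14 marker 0.3559 ptr [0.2891, 0.2903, 0.2914]
0.142 marker 0.3556 ptr [0.2894, 0.2905, 0.2916]
0.145 marker 0.3552 ptr [0.2898, 0.2909, 0.292]
head [0.2518, 0.2934] cap 0.2699 [ 0.51121193 -0.39003834  0.203     ] [ 0.5018563  -0.36568834  0.186     ]
bar 0.3204 cap face [ 0.49915244 -0.36789115  0.195     ]
```

>>> {"name": "jog_arm", "arguments": {
  "commands": [
    [[80,0,0,3,0,0,0],[80,0,0,4,0,0,1.5],[80,2,1,4,0,0,3],[80,4,2,4,0,0,4.5],[80,6,3,4,0,0,6],[80,7.2,3.9,4,0,0,7.5],[80,7.2,3.9,4,0,0,9],[80,7.2,3.9,4,0,0,9]]
  ]
}}

```text
t: 7.85
ee_pos: [0.5092, -0.3671, 0.2555]
tool_rot: [-3.14, 0.001, 0.602]
contact_force: [-0.2, 1.0, -1.5]
grip_width: 0.0649
grasp_force: 0.0
```

>>> {"name": "jog_arm", "arguments": {
  "commands": [
    [[80,0,0,0,0,0,1.5],[80,0,0,0,0,0,3],[80,0,0,0,0,0,4.5],[80,0,0,0,0,0,6],[80,0,0,0,0,0,7.5],[80,0,0,0,0,0,9.1],[80,0,0,0,0,0,9.1],[80,0,0,0,0,0,9.1]]
  ]
}}

```text
t: 8.65
ee_pos: [0.5088, -0.3677, 0.2563]
tool_rot: [-3.141, -0.0, 1.386]
contact_force: [0.8, 0.4, -0.1]
grip_width: 0.0652
grasp_force: 0.0
```

```bash
python3 - <<'E'
from h import *
import json
o=monitor.get_obs();print(o['t'],o['ee_pos'],o['tool_rot'],o['joint_pos'])
c=info('wrist');snap('wrist','w5.png',(60,60,450,330),2)
json.dump({k:np.array(v).tolist() for k,v in c.items()},open('w5.json','w'))
E
```

```text
8.65 [ 0.50882941 -0.36765911  0.25627545] [-3.14118335e+00 -3.09016005e-04  1.38632050e+00] [-7.30898955e-01  4.58832677e-01  1.49796773e+00  5.53992846e-05
  1.18530252e+00 -5.46444038e-01]
```

View pics/w5.png

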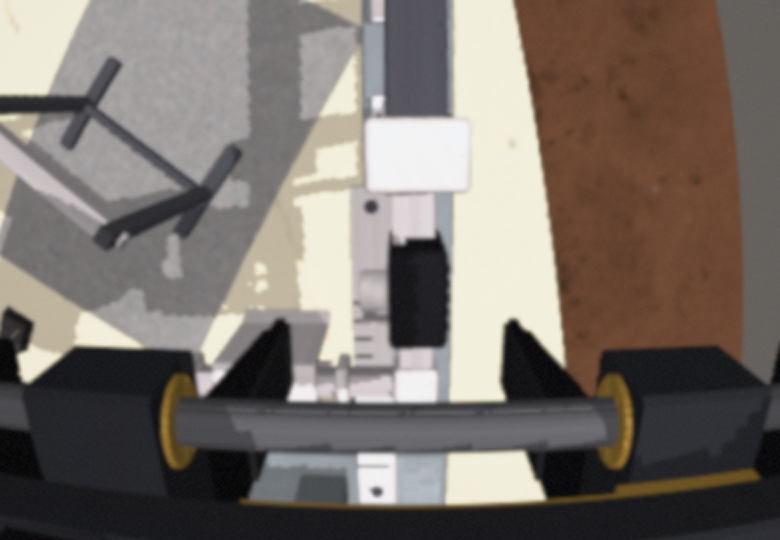

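The fingers (inner edges at x≈290 and 505) straddle the head and cap (360–447) centrally, and the collar at (418,155) is behind. I'll descend now.

>>> {"name": "jog_arm", "arguments": {
  "commands": [
    [[80,0,0,-2,0,0,0],[80,0,0,-4,0,0,0],[80,0,0,-6,0,0,0],[80,0,0,-8,0,0,0],[80,0,0,-8.9,0,0,0],[80,0,0,-8.9,0,0,0]]
  ]
}}

```text
t: 9.3
ee_pos: [0.5087, -0.3674, 0.1666]
tool_rot: [-3.14, -0.001, 1.391]
contact_force: [0.6, 0.3, -0.1]
grip_width: 0.0653
grasp_force: 0.0
```

>>> {"name": "jog_arm", "arguments": {
  "commands": [
    [[255,0,0,0,0,0,0],[255,0,0,0,0,0,0],[255,0,0,0,0,0,0],[255,0,0,0,0,0,0],[255,0,0,0,0,0,0],[255,0,0,0,0,0,0],[255,0,0,0,0,0,0]]
  ],
  "squeeze": 35
}}

```text
t: 10.0
ee_pos: [0.5146, -0.3687, 0.1682]
tool_rot: [3.129, 0.003, 1.393]
contact_force: [34.8, -5.0, -12.2]
grip_width: 0.0294
grasp_force: 35.0
```

```bash
python3 - <<'E'
from h import *
o=monitor.get_obs();print(o)
E
```

```text
{'t': 10.0, 'joint_pos': array([-0.72781299,  0.54435248,  1.59805127,  0.00488371,  0.98712596,
       -0.55262982]), 'dq': array([ 0.00229951,  0.00079332,  0.00052235,  0.00041211, -0.0004333 ,
       -0.00015343]), 'tau': array([-1.04286861e+01, -7.18828368e+01, -1.40625009e+01, -3.58629562e+00,
        6.54668435e+00,  5.57933736e-02]), 'ee_pos': array([ 0.51458911, -0.36874503,  0.16824843]), 'tool_rot': array([3.12917385e+00, 2.83316347e-03, 1.39292878e+00]), 'contact_force': array([ 34.79358929,  -5.04024924, -12.2298482 ]), 'moment': array([-0.63246849, -4.98671863,  0.03128018]), 'grasp_force': 34.995937049388885, 'grip_width': 0.02938837894271875}
```

Both sides are touching and the button is in, but the grip is about 6 mm off centre and side-loads the arm. I'll relieve that first.

>>> {"name": "jog_arm", "arguments": {
  "commands": [
    [[255,0.2,0,0,0,0,0],[255,0.4,-0.1,0,0,0,0],[255,0.6,-0.1,0,0,0,0],[255,0.6,-0.1,0,0,0,0],[255,0.6,-0.1,0,0,0,0]]
  ],
  "squeeze": 35
}}

```text
t: 10.5
ee_pos: [0.515, -0.3687, 0.1683]
tool_rot: [3.141, 0.001, 1.393]
contact_force: [-2.3, 0.7, 5.9]
grip_width: 0.0282
grasp_force: 35.0
```

>>> {"name": "jog_arm", "arguments": {
  "commands": [
    [[255,-0.1,-0.5,0,0,0,0],[255,-0.24,-1.3,0,0,0,0],[255,-0.38,-2.1,0,0,0,0],[255,-0.53,-2.9,0,0,0,0],[255,-0.67,-3.7,0,0,0,0],[255,-0.82,-4.5,0,0,0,0],[255,-0.96,-5.3,0,0,0,0],[255,-1.06,-5.8,0,0,0,0]]
  ]
}}

```text
t: 11.3
ee_pos: [0.5046, -0.4265, 0.1683]
tool_rot: [3.141, -0.0, 1.393]
contact_force: [0.5, 4.6, 5.9]
grip_width: 0.0279
grasp_force: 35.0
```

>>> {"name": "jog_arm", "arguments": {
  "commands": [
    [[255,-0.05,-0.3,0,0,0,0],[255,-0.09,-0.5,0,0,0,0],[255,-0.09,-0.5,0,0,0,0],[255,-0.09,-0.5,0,0,0,0]]
  ]
}}

```text
t: 11.7
ee_pos: [0.5038, -0.4312, 0.1683]
tool_rot: [3.141, -0.0, 1.393]
contact_force: [-0.2, 2.6, 5.9]
grip_width: 0.0284
grasp_force: 35.0
```

```bash
python3 - <<'E'
from h import *
import json
o=monitor.get_obs();print(o['t'],o['ee_pos'],o['tool_rot'],o['contact_force'],o['ee_pos']@[-.1788,-.9839,0]-.2707)
s=cams.camera('scene');t=cams.camera('top');c=info('wrist');w=cams.camera('wrist')
for n,i in zip('stw',(s,t,w)):cv2.imwrite(f'pics/raw_{n}6.png',i[:,:,::-1])
json.dump({k:np.array(v).tolist() for k,v in c.items()},open('w6.json','w'))
a=cv2.resize(s[225:300,205:280],(400,400),interpolation=3);b=cv2.resize(w[190:384,150:360],(400,370),interpolation=3)
b=cv2.copyMakeBorder(b,0,30,0,0,0)
cv2.imwrite('pics/p6.png',np.hstack([a,b])[:,:,::-1])
E
```

```text
11.7 [ 0.50376737 -0.43120465  0.16828669] [ 3.14075472e+00 -2.33442030e-04  1.39293440e+00] [-0.23492329  2.55949204  5.86048904] 0.06348865114194296
```

View pics/p6.png

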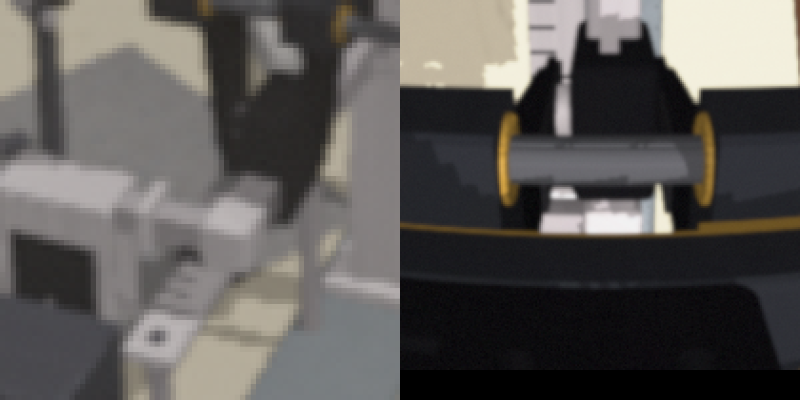

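The arm is drawn out 63.5 mm. The strip hangs on the bar with its dark coat, at (50,270), facing the lamp and clear of the fingers. My estimate of the marker is 63.3–65 mm, so I'll nudge 0.7 mm further and settle.

>>> {"name": "jog_arm", "arguments": {
  "commands": [
    [[255,-0.01,-0.07,0,0,0,0],[255,-0.01,-0.07,0,0,0,0],[255,-0.01,-0.07,0,0,0,0],[255,-0.01,-0.07,0,0,0,0],[255,-0.01,-0.07,0,0,0,0],[255,-0.01,-0.07,0,0,0,0]]
  ]
}}

```text
t: 12.45
ee_pos: [0.5037, -0.4318, 0.1683]
tool_rot: [3.141, -0.0, 1.393]
contact_force: [0.5, 4.0, 5.4]
grip_width: 0.0286
grasp_force: 35.0
```

```bash
python3 - <<'E'
from h import *
o=monitor.get_obs();print(o['t'],o['contact_force'],o['grip_width'],o['ee_pos']@[-.1788,-.9839,0]-.2707)
# scale check in scene: where should pointer tip/marker be, profile along scale before/after
c=info('scene');im=cv2.imread('pics/raw_s6.png').mean(2).astype(int);b=cv2.imread('pics/raw_scene0.png').mean(2).astype(int)
p=proj(c,[.4795,-.4489,.138]);print(p);u,v=p.round().astype(int)
print(im[v-6:v+7,u-8:u+9]);print(b[v-6:v+7,u-8:u+9])
E
```

```text
12.45 [0.47778418 4.04769549 5.38108347] 0.02856741507350892 0.06410546830089786
[243.25885963 270.99405472]
[[148 149 150 153 155 155 154 155 161 174 181 183 182 180 178 178 178]
 [119 123 130 140 147 150 150 151 163 177 182 183 183 182 180 179 176]
 [107 108 111 116 119 122 127 141 157 168 174 178 180 182 182 180 174]
 [108 107 107 108 107 107 112 123 135 141 146 155 164 170 174 174 164]
 [107 107 109 108 108 107 108 116 126 129 130 135 138 143 147 150 148]
 [107 108 107 105 101 101 106 116 126 129 129 130 130 130 132 136 138]
 [107  98  92  85  74  80  92 111 125 128 129 129 130 130 132 135 137]
 [105  91  82  68  57  58  66  95 122 128 129 130 130 131 131 135 136]
 [ 95  86  79  68  72  78  71  89 118 128 129 129 129 129 132 135 136]
 [ 89  87  84  87 104 110 102 102 117 129 130 129 129 131 132 134 134]
 [ 89  88  93 109 127 134 131 128 128 132 131 130 128 126 125 125 123]
 [ 89  93 102 114 122 129 134 137 137 137 137 134 126 109  92  93 104]
 [ 93 107 119 121 118 115 125 136 139 140 138 133 118  94  79  91 108]]
[[115 116 116 114 108  99  86  82  88  99 112 122 122 122 124 127 1
[... 156 characters left out ...]
104  90  84  82  88 105 132 153 162 163 164 165 167 169 168]
 [114 111 102  86  79  79  94 127 148 145 142 143 148 156 166 170 170]
 [110 107  99  82  70  72  88 116 133 138 148 154 153 151 157 163 161]
 [106  92  85  73  68  81  94  98  92  94 110 125 137 143 152 157 150]
 [ 99  85  75  65  57  65  66  68  67  74  90  97  95  98 108 117 125]
 [ 88  82  73  70  82  89  75  66  67  67  70  68  66  73  83  95 111]
 [ 83  81  83 102 130 139 127 116 115 114 110 102  91  84  78  85  98]
 [ 82  83 101 133 160 167 166 161 159 164 166 158 142 121  91  81  86]
 [ 84  96 119 142 154 162 167 172 172 174 175 172 160 133  95  74  84]
 [ 92 121 146 151 149 146 156 171 174 174 173 167 151 116  85  86  99]]
```

```bash
python3 -c "
from h import *
print(workorder.sign_off())"
```

```text
the job is handed in; nothing more can be done
None
```

I handed the job in at 12.5 s, but sign-off returned no verdict, and the pointer was not visible at the end. The strip hangs freely on the cross bar, coat to the lamp, and the gripper holds the arm with the button in at about 64 mm of extension, against an estimated 63–66 mm for the marker (4 mm allowed).

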